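# Carry a calibration series over to the photometer rack, in order

### The arm

A 7-joint arm with a two-finger parallel gripper is mounted at the origin on the work surface. World frame = base frame: x ahead of the robot, y to its left, z up, the work surface at z = 0. Lengths are in m, angles in degrees, forces in N, time in s.
With the tool pointing down it reaches from about 0.4 to 0.85 m from the base axis. Payload 4.5 kg.
Tool frame: the origin (TCP) lies between the finger pads; the fingertips stand 11 mm ahead of it and the grasp point (between the pads) lies 8 mm behind it; x points along the fingers, z is the direction in which the jaws open and shut, and the axes are right-handed (so a half turn about x gives the same grasp; the last joint's range is limited). The gripper opens to 85 mm and grips with 20 to 120 N. Pads are 22 mm wide; open, the fingers measure 114 mm over their backs; the gripper's body (76 mm by 85 mm) begins 54 mm behind the grasp point. The pads swing forward as they close: fully open they stand 13 mm farther back than shut.
Start: joints at [-66.303, 39.483, -11.15, 89.685, 9.013, 51.709, -12.324], TCP at [0.232, 0.58, 0.242] pointing down, gripper open.
Joint ranges: [-172.22, 172.22], [-26.19, 119.32], [-84.43, 86.54], [7.71, 146.69], [-57.33, 237.33], [2.42, 119.75], [-152.13, 152.13]. Speed limits (degrees/s): [147.25, 147.25, 180, 180, 180, 180, 180].

### API

Orientations are given as [roll, pitch, yaw] about the fixed x, y, z axes, in that order (R = Rz(yaw) Ry(pitch) Rx(roll)).
In Python, from workcell import r gives the robot as it stands.
- The arm moves only by the shell command python3 -m pendant 'ROWS' [FORCE]. ROWS is JSON, a list of rows, each an object of numbers: "tx", "ty", "tz": the shift along the tool's x, y, z in m; "wx", "wy", "wz": the turn, a rotation vector about the tool's x, y, z in degrees; "jaw": the finger opening in m, from 0 to 0.0854. In form: [{"tx": .., "ty": .., "tz": .., "wx": .., "wy": .., "wz": .., "jaw": ..}, ...]. A call has 1 to 20 rows; each row shifts and turns the commanded pose from where the row before left it, along the tool's axes as they then stand; what a row does not reach is not made up. A row lasts 1/12 s, in which the tool goes at most 41.7 mm and 7.16 degrees, less where a joint would pass 70% of its speed; a pose out of reach is approached as far as the arm can. A call is refused whole if a number of a shift passes 0.0417 or a number of a turn 7.16, either way. A call with a gripper value outside its range is refused whole. The fingers move at their own pace and stop on an object; FORCE is the grip in N (left out, the last holds). Time passes only in rows, so rows that do not move let the fingers close. It gives the time, the measured TCP pose, the force and the opening at its end, in the units of the state.
- r.get_obs(): the state, without advancing time (a new reading comes with each control period).
- r.capture(name): name is "scene" or "top"; returns a dict with "img" (400x640x3 uint8, red, green, blue), "fx", "fy", "cx", "cy" (pixels), "R" (3x3) and "t" (3): a world point X has camera coordinates R X + t. Camera axes: x right, y down, z forward; pixel columns grow to the right and rows downward; lengths in m; the calibration is good to about 2 mm. A picture is of the moment at which its call begins. There is no depth.
- r.job_done(): hands the job in, once; it reports no verdict.
The state is a dict: "time": time; "joint_pos": joint angles; "joint_velocities": joint speeds; "effort": joint torques, N m; "position": TCP position; "ee_rot": TCP orientation; "ft_force": force on the tool from outside, world axes, zero at the start; "wrist_torque": the same for the moment, N m; "opening": finger opening in m.
Only numpy, scipy, OpenCV 4.12 (cv2) and the standard library are available. Lean on these libraries where they do the work, as an engineer would, in place of code of your own. Each camera call takes 0.05 s, during which the arm holds its last target. There are 200 camera calls.

### The job

Move the four stoppered flasks of the calibration series from the blue rack to the empty steel rack and keep their order: the flask next to the white tab of the blue rack goes next to the white tab of the steel rack, the second to the second place, and so on. The flasks are glass: keep them upright, set each one down on the floor of its place without dropping it, and leave the other things on the bench where they are.

Things in the scene. Friction and masses are not known exactly. Their poses are not given: they have to be found in the camera images.
- flask1: amber glass conical flask, white stopper, upright: foot 42 mm across, cone 8 to 42 mm up, straight round neck 22 mm across 42 to 70 mm up (grip here), stopper 21 mm across to 86 mm up; 45 to 90 g. All four look alike. Origin: centre of its underside, z up. Starts in place 1 (next to the white tab) of the blue rack, up to 4 mm off centre.
- flask2: amber glass conical flask, white stopper, upright: foot 42 mm across, cone 8 to 42 mm up, straight round neck 22 mm across 42 to 70 mm up (grip here), stopper 21 mm across to 86 mm up; 45 to 90 g. All four look alike. Origin: centre of its underside, z up. Starts in place 2 (second from the white tab) of the blue rack, up to 4 mm off centre.
- flask3: amber glass conical flask, white stopper, upright: foot 42 mm across, cone 8 to 42 mm up, straight round neck 22 mm across 42 to 70 mm up (grip here), stopper 21 mm across to 86 mm up; 45 to 90 g. All four look alike. Origin: centre of its underside, z up. Starts in place 3 (third from the white tab) of the blue rack, up to 4 mm off centre.
- flask4: amber glass conical flask, white stopper, upright: foot 42 mm across, cone 8 to 42 mm up, straight round neck 22 mm across 42 to 70 mm up (grip here), stopper 21 mm across to 86 mm up; 45 to 90 g. All four look alike. Origin: centre of its underside, z up. Starts in place 4 (plain end, farthest from the tab) of the blue rack, up to 4 mm off centre.
- prep_rack: the full rack: blue plastic, solid low sides, fixed, at any angle, 252 x 66 mm, row of 4 open places at pitch 62 mm. A sloping label tab (blue with a white 54 x 16 mm face) sticks out 24 mm at the place-1 end. Origin: on the bench under mid-row; x across, y along the row to the tab. Places 1 to 4 are centred at y = 93, 31, -31, -93 mm, x = 0; floor 5 mm up, sides and partitions 26 mm, ends 38 mm high.
- meter_rack: the empty rack: dark steel, round wire rails as sides (28 mm high), fixed, at any angle, 252 x 70 mm. Same tab with white face, 24 mm out, at its place-1 end; the other end is plain. Origin: on the bench under mid-row; x across, y along the row to the tab. Places 1 to 4 are centred at y = 93, 31, -31, -93 mm, x = 0: 58 mm square inside, floor 5 mm up, partitions 26 mm, ends 38 mm high.
- beaker: bystander: empty clear glass beaker, 54 mm in diameter, 70 mm high; origin: centre of its underside.
- wash_bottle: bystander: white squeeze bottle with a blue cap and a bent spout, 64 mm in diameter, 175 mm high; origin: centre of its underside.
- pipette: bystander: white hand pipette with a red plunger button, lying on the bench, 226 mm long, 25 mm thick; origin: on the bench under the middle part, x along it towards the button.

How it is judged (in metres and radians):
At the end, for the whole second after the job is handed in: Each flask is in the steel rack's place of its own starting number: within 12 mm of its centre along and across the rack, underside under 10 mm above the bench, upright within 0.1 rad, slower than 0.02 m/s, released; beaker, wash bottle and pipette within 30 mm of their starts (y of flask1 in the frame of meter_rack between 0.081 and 0.105 m and x of flask1 in the frame of meter_rack between -0.012 and 0.012 m and z of each of flask1, flask2, flask3, flask4 in the frame of meter_rack below 0.01 m and angle between each of flask1, flask2, flask3, flask4's own z axis and vertical below 0.1 rad and linear speed of each of flask1, flask2, flask3, flask4 below 0.02 m/s and y of flask2 in the frame of meter_rack between 0.019 and 0.043 m and x of flask2 in the frame of meter_rack between -0.012 and 0.012 m and y of flask3 in the frame of meter_rack between -0.043 and -0.019 m and x of flask3 in the frame of meter_rack between -0.012 and 0.012 m and y of flask4 in the frame of meter_rack between -0.105 and -0.081 m and x of flask4 in the frame of meter_rack between -0.012 and 0.012 m and distance of each of beaker, wash_bottle, pipette from where it was at the start of the episode below 0.03 m); the robot touches nothing.
It fails at once if a flask is tipped by more than 0.6 rad (angle between any of flask1, flask2, flask3, flask4's own z axis and vertical above 0.6 rad).
It fails at once if a flask is dropped (falls out of the gripper's hold at more than 0.7 m/s, a fall of some 25 mm) ((linear speed of flask1 above 0.7 m/s and contact force between flask1 and the fingers below 0.05 N) or (linear speed of flask2 above 0.7 m/s and contact force between flask2 and the fingers below 0.05 N) or (linear speed of flask3 above 0.7 m/s and contact force between flask3 and the fingers below 0.05 N) or (linear speed of flask4 above 0.7 m/s and contact force between flask4 and the fingers below 0.05 N)).
It fails at once if the beaker, wash bottle or pipette is pushed more than 30 mm away (distance of any of beaker, wash_bottle, pipette from where it was at the start of the episode above 0.03 m).
It also fails if it takes over 106 s, if anything falls off the work surface, if the arm or the gripper's body presses on something with over 40 N, if the wrist force passes 120 N, or if a joint passes its speed limit or range.

## Working session

There is one attempt and no reset: what is moved stays moved. The work goes in short steps, Python scripts to look and compute and a shell command to move; the robot and the scene stay as the last step left them, time stands still between calls to the robot, and variables do not carry over. Pictures are saved under pics/ and viewed, about 12 in all and at most 16, crops included, and the job is handed in when it is done.

```bash
mkdir -p pics; ls
python3 - <<'E'
from workcell import r
import cv2,pickle
o=r.get_obs();print({k:o[k] for k in('time','position','ee_rot','opening','ft_force')})
for n in('top','scene'):
    c=r.capture(n);pickle.dump(c,open(n+'.pkl','wb'));cv2.imwrite(f'pics/{n}0.png',c['img'][:,:,::-1]);print(n,c['fx'],c['cx'],c['cy'],c['R'],c['t'])
E
```

```text
pics
{'time': 0.0, 'position': array([0.23153365, 0.57980861, 0.24144185]), 'ee_rot': array([-174.92863977,   89.88734551, -106.68449209]), 'opening': 0.0853071384827444, 'ft_force': array([-0.40369721, -0.19016621,  0.59662397])}
top 401.37468378987137 313.41041877184057 200.8747654179165 [[ 0.00276018 -0.99957372 -0.02906474]
 [-0.98348273  0.00254675 -0.18098406]
 [ 0.18098093  0.02908422 -0.98305646]] [0.00416222 0.58784837 0.97828025]
scene 436.32316850810514 317.49955766854424 202.93563296316404 [[ 0.70104241  0.71274713 -0.02304491]
 [ 0.38831002 -0.40863895 -0.82597187]
 [-0.59812613  0.57009274 -0.56324009]] [-0.4063359  -0.21396365  1.41796035]
```

View pics/top0.png

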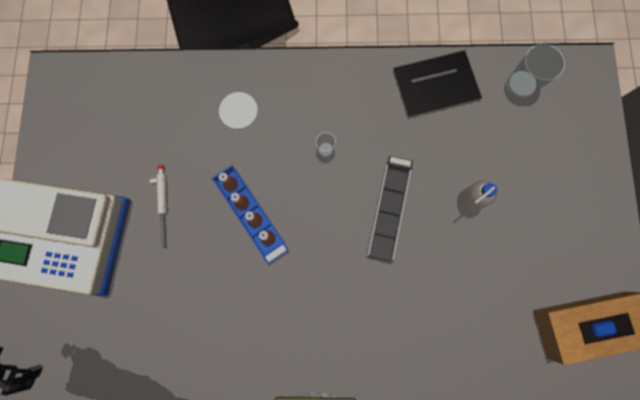

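View pics/scene0.png

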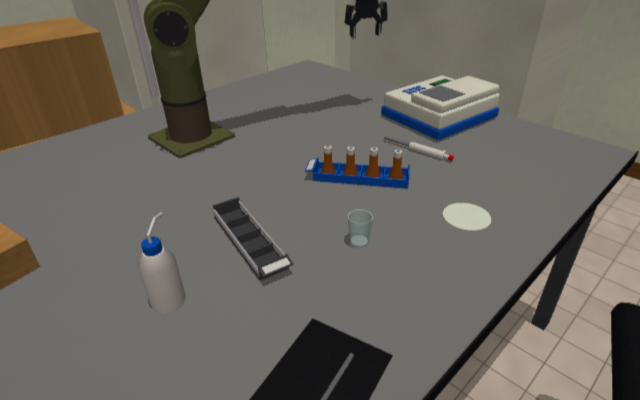

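```bash
cat > h.py <<'E'
import numpy as np,cv2,pickle
def ray(c,uv,z):
    d=c['R'].T@np.array([(uv[0]-c['cx'])/c['fx'],(uv[1]-c['cy'])/c['fy'],1]);o=-c['R'].T@c['t']
    return o+d*(z-o[2])/d[2]
def proj(c,X):
    p=c['R']@np.array(X)+c['t'];return np.array([c['fx']*p[0]/p[2]+c['cx'],c['fy']*p[1]/p[2]+c['cy']])
def blobs(c,lo,hi,roi,amin=8):
    x0,y0,x1,y1=roi
    hsv=cv2.cvtColor(c['img'],cv2.COLOR_RGB2HSV)[y0:y1,x0:x1]
    m=cv2.inRange(hsv,lo,hi)
    n,l,s,ce=cv2.connectedComponentsWithStats(m)
    return [(ce[i]+[x0,y0],s[i,4]) for i in range(1,n) if s[i,4]>=amin]
E
python3 - <<'E'
from h import *
T=pickle.load(open('top.pkl','rb'));S=pickle.load(open('scene.pkl','rb'))
for nm,c,roi in(('top',T,(205,160,295,270)),('scene',S,(300,140,415,190))):
    for p,a in blobs(c,(0,0,130),(180,75,255),roi,4): print(nm,p.round(1),a,ray(c,p,.091 if nm=='top' else .086).round(4))
for nm,c,roi in(('topM',T,(380,150,420,175)),('sceneM',S,(255,250,300,285))):
    for p,a in blobs(c,(0,0,150),(180,60,255),roi,4): print(nm,p.round(1),a,ray(c,p,.03).round(4))
big=lambda c,x0,y0,x1,y1,k:cv2.resize(c['img'][y0:y1,x0:x1,::-1],None,fx=k,fy=k,interpolation=cv2.INTER_CUBIC)
a=big(T,355,150,425,270,5);b=big(T,205,160,295,280,5)
cv2.imwrite('pics/c1.png',np.hstack([a,b]))
E
```

```text
top [222.2 176.3] 52 [0.6445 0.2333 0.091 ]
top [234.7 196.7] 52 [0.5922 0.1998 0.091 ]
top [248.8 215.2] 61 [0.5454 0.1629 0.091 ]
top [263.  234.9] 61 [0.4967 0.1264 0.091 ]
top [275.4 252.9] 155 [0.453  0.0949 0.091 ]
scene [411.9 144. ] 31 [0.6408 0.2924 0.086 ]
scene [327.5 147.1] 27 [0.49   0.1278 0.086 ]
scene [350.5 147.9] 32 [0.5373 0.1658 0.086 ]
scene [373.8 148.9] 30 [0.5853 0.2028 0.086 ]
scene [397.9 151. ] 28 [0.6378 0.2356 0.086 ]
scene [310.5 163.9] 60 [0.5226 0.0347 0.086 ]
topM [400.1 161.1] 89 [ 0.6994 -0.2258  0.03  ]
sceneM [275.6 265.1] 185 [ 0.6923 -0.2256  0.03  ]
```

View pics/c1.png

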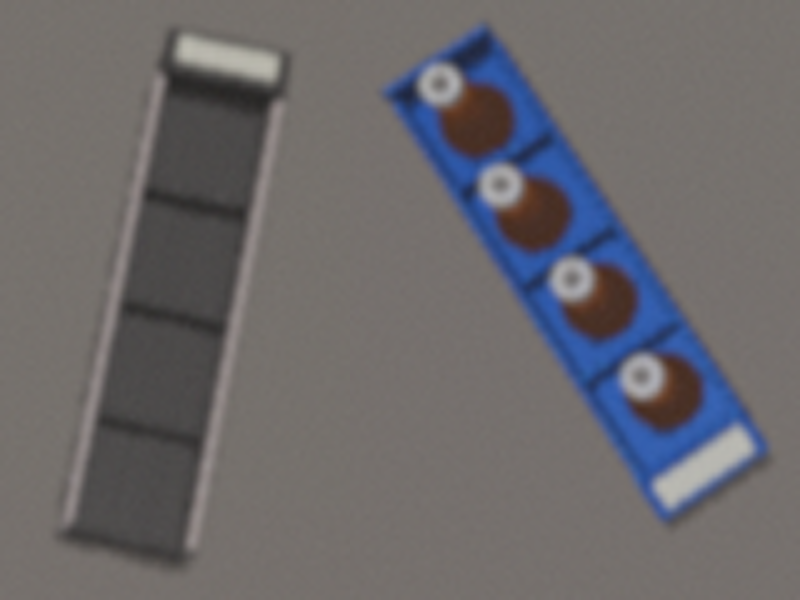

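Run:
```python
from h import *
T=pickle.load(open('top.pkl','rb'));S=pickle.load(open('scene.pkl','rb'))
f=lambda x,y:((x+.5)/5-.5+355,(y+.5)/5-.5+150)
L=[ray(T,f(*p),.028) for p in((162,75),(70,525))];Rr=[ray(T,f(*p),.028) for p in((280,100),(192,550))]
for a in(L,Rr): print('rail',a[0].round(4),a[1].round(4),np.degrees(np.arctan2(*(a[0]-a[1])[[1,0]])).round(2))
u=(L[0]-L[1]+Rr[0]-Rr[1])[:2];u/=np.linalg.norm(u)
m=np.mean(L+Rr,axis=0)[:2];n=np.array([u[1],-u[0]])
print('u',u,'width',[abs((p[:2]-m)@n).round(4) for p in L+Rr])
for nm,p,z in(('p1',(195.5,203.5),.02),('p2',(173.5,318.5),.02),('p3',(150,432),.02),('plain end',(127,540),.038),('tabend',(225,85),.038)):
    q=ray(T,f(*p),z)[:2];print(nm,q.round(4),'along',((q-m)@u).round(4),'across',((q-m)@n).round(4))
def tri(a,b):
    oa,ob=[-c['R'].T@c['t'] for c in(T,S)];da,db=ray(T,a,0)-oa,ray(S,b,0)-ob
    A=np.c_[da,-db];s=np.linalg.lstsq(A,ob-oa,rcond=None)[0];P,Q=oa+s[0]*da,ob+s[1]*db
    return ((P+Q)/2).round(4),np.linalg.norm(P-Q).round(4)
t=tri((400.1,161.1),(275.6,265.1));print('tab',t,((t[0][:2]-m)@u).round(4))
for a,b in zip([(222.2,176.3),(234.7,196.7),(248.8,215.2),(263,234.9)],[(397.9,151),(373.8,148.9),(350.5,147.9),(327.5,147.1)]):print('stop',tri(a,b))
# prep rack: blue mask
hsv=cv2.cvtColor(T['img'],cv2.COLOR_RGB2HSV);k=cv2.inRange(hsv,(105,110,40),(125,255,255));k[:,:205]=0;k[:,295:]=0
c=cv2.convexHull(np.vstack(cv2.findContours(k,0,2)[0]))
bx=cv2.boxPoints(cv2.minAreaRect(c));print('prep corners',[ray(T,p,.03)[:2].round(4) for p in bx])
```

```text
rail [ 0.6904 -0.191   0.028 ] [ 0.4522 -0.1369  0.028 ] -12.8
rail [ 0.6764 -0.253   0.028 ] [ 0.4396 -0.1987  0.028 ] -12.92
u [ 0.97491665 -0.22257027] width [np.float64(0.0318), np.float64(0.0315), np.float64(0.0318), np.float64(0.0315)]
p1 [ 0.622  -0.2079] along 0.0588 across -0.0001
p2 [ 0.5603 -0.1943] along -0.0043 across 0.0004
p3 [ 0.5007 -0.1803] along -0.0656 across -0.0
plain end [ 0.4442 -0.1644] along -0.1242 across -0.0029
tabend [ 0.682  -0.2223] along 0.1205 across 0.0006
tab (array([ 0.697 , -0.2265,  0.0339]), np.float64(0.0039)) 0.1361
stop (array([0.6431, 0.2319, 0.0901]), np.float64(0.0047))
stop (array([0.5909, 0.1984, 0.0902]), np.float64(0.0038))
stop (array([0.544 , 0.1612, 0.0907]), np.float64(0.0043))
stop (array([0.4955, 0.125 , 0.0896]), np.float64(0.0039))
prep corners [array([0.6565, 0.2784]), array([0.6947, 0.2217]), array([0.4643, 0.0686]), array([0.4287, 0.1236])]
```

```bash
cat >> h.py <<'E'
from scipy.spatial.transform import Rotation as Ro
def to(o,X,J=None):
    """shift in tool axes (m) to world TCP X; rotvec (deg, tool axes) to jaw axis J down-pointing"""
    R=Ro.from_euler('xyz',o['ee_rot'],degrees=True).as_matrix()
    s=R.T@(np.array(X)-o['position'])
    G=None
    if J is not None:
        z=np.array(J,float);x=np.array([0,0,-1.]);G=Ro.from_matrix(R.T@np.c_[x,np.cross(z,x),z]).as_rotvec(degrees=True).round(1)
    return (s*1000).round(1),G
E
python3 - <<'E'
from h import *
from workcell import r
o=r.get_obs()
print(Ro.from_euler('xyz',o['ee_rot'],degrees=True).as_matrix().round(3))
for J in((0,1,0),(0,-1,0)): print(J,to(o,(.4955,.125,.13),J))
T=pickle.load(open('top.pkl','rb'));print('beaker',ray(T,(325,150),0),'bottle',ray(T,(478,203),0))
E
```

```text
[[-0.    -0.929  0.371]
 [-0.002  0.371  0.929]
 [-1.    -0.    -0.002]]
(0, 1, 0) (array([ 112.2, -413.7, -324.5]), array([-21.8,  -0.1,  -0. ]))
(0, -1, 0) (array([ 112.2, -413.7, -324.5]), array([ 1.582e+02, -0.000e+00,  1.000e-01]))
beaker [ 0.74091956 -0.02590144  0.        ] bottle [ 0.59082211 -0.43421881  0.        ]
```

```bash
python3 -m pendant '[{"wx":-5.45,"jaw":0.06},{"wx":-5.45,"jaw":0.06},{"wx":-5.45,"jaw":0.06},{"wx":-5.45,"jaw":0.06},{"ty":-0.02,"tz":-0.035,"tx":0.006,"jaw":0.06},{"ty":-0.02,"tz":-0.035,"tx":0.006,"jaw":0.06},{"ty":-0.02,"tz":-0.035,"tx":0.006,"jaw":0.06},{"ty":-0.02,"tz":-0.035,"tx":0.006,"jaw":0.06},{"ty":-0.02,"tz":-0.035,"tx":0.006,"jaw":0.06},{"ty":-0.02,"tz":-0.035,"tx":0.006,"jaw":0.06},{"ty":-0.02,"tz":-0.035,"tx":0.006,"jaw":0.06},{"ty":-0.02,"tz":-0.035,"tx":0.006,"jaw":0.06},{"ty":-0.02,"tz":-0.035,"tx":0.006,"jaw":0.06},{"ty":-0.02,"tz":-0.035,"tx":0.006,"jaw":0.06},{"ty":-0.02,"tz":-0.035,"tx":0.006,"jaw":0.06},{"ty":-0.02,"tz":-0.035,"tx":0.006,"jaw":0.06},{"ty":-0.02,"tz":-0.035,"tx":0.006,"jaw":0.06},{"jaw":0.06},{"jaw":0.06}]' 30
python3 - <<'E'
from h import *
from workcell import r
o=r.get_obs();print(o['time'],o['position'],to(o,(.4955,.125,.13),(0,1,0)))
E
```

```text
0.1 [0.23155253 0.57991661 0.24155547] (array([ 112.2, -413.7, -324.5]), array([-21.8,  -0.1,  -0. ]))validation failed for argument at $[0]...
```

```bash
python3 -m pendant '[{"tx":0,"ty":0,"tz":0,"wx":-5.45,"wy":0,"wz":0,"jaw":0.06},{"tx":0,"ty":0,"tz":0,"wx":-5.45,"wy":0,"wz":0,"jaw":0.06},{"tx":0,"ty":0,"tz":0,"wx":-5.45,"wy":0,"wz":0,"jaw":0.06},{"tx":0,"ty":0,"tz":0,"wx":-5.45,"wy":0,"wz":0,"jaw":0.06}]' 30
```

```text
time: 0.43
position: [0.2316, 0.5801, 0.2418]
ee_rot: [168.2, 89.9, -101.5]
ft_force: [0.0, -0.0, -0.3]
opening: 0.0599
```

All keys are needed. Continue.

```bash
python3 -m pendant '[{"tx":0.006,"ty":-0.02,"tz":-0.035,"wx":0,"wy":0,"wz":0,"jaw":0.06},{"tx":0.006,"ty":-0.02,"tz":-0.035,"wx":0,"wy":0,"wz":0,"jaw":0.06},{"tx":0.006,"ty":-0.02,"tz":-0.035,"wx":0,"wy":0,"wz":0,"jaw":0.06},{"tx":0.006,"ty":-0.02,"tz":-0.035,"wx":0,"wy":0,"wz":0,"jaw":0.06},{"tx":0.006,"ty":-0.02,"tz":-0.035,"wx":0,"wy":0,"wz":0,"jaw":0.06},{"tx":0.006,"ty":-0.02,"tz":-0.035,"wx":0,"wy":0,"wz":0,"jaw":0.06},{"tx":0.006,"ty":-0.02,"tz":-0.035,"wx":0,"wy":0,"wz":0,"jaw":0.06},{"tx":0.006,"ty":-0.02,"tz":-0.035,"wx":0,"wy":0,"wz":0,"jaw":0.06},{"tx":0.006,"ty":-0.02,"tz":-0.035,"wx":0,"wy":0,"wz":0,"jaw":0.06},{"tx":0.006,"ty":-0.02,"tz":-0.035,"wx":0,"wy":0,"wz":0,"jaw":0.06},{"tx":0.006,"ty":-0.02,"tz":-0.035,"wx":0,"wy":0,"wz":0,"jaw":0.06},{"tx":0.006,"ty":-0.02,"tz":-0.035,"wx":0,"wy":0,"wz":0,"jaw":0.06},{"tx":0.006,"ty":-0.02,"tz":-0.035,"wx":0,"wy":0,"wz":0,"jaw":0.06},{"tx":0,"ty":0,"tz":0,"wx":0,"wy":0,"wz":0,"jaw":0.06},{"tx":0,"ty":0,"tz":0,"wx":0,"wy":0,"wz":0,"jaw":0.06}]' 30
python3 - <<'E'
from h import *
from workcell import r
o=r.get_obs();print(o['time'],o['position'],to(o,(.4955,.125,.13),(0,1,0)))
big=lambda c,x0,y0,x1,y1,k:cv2.resize(c['img'][y0:y1,x0:x1,::-1],None,fx=k,fy=k,interpolation=cv2.INTER_CUBIC)
S=r.capture('scene');T=r.capture('top')
cv2.imwrite('pics/c2.png',np.hstack([big(S,290,60,420,200,3),big(T,205,160,335,300,3)]))
E
```

```text
time: 1.68
position: [0.4928, 0.1221, 0.1635]
ee_rot: [152.3, 89.9, -118.1]
ft_force: [-1.3, 0.3, 0.2]
opening: 0.0601
1.6833 [0.49284068 0.12205959 0.16349272] (array([33.5, -2.7,  3. ]), array([-0.4, -0.1, -0.1]))
```

View pics/c2.png

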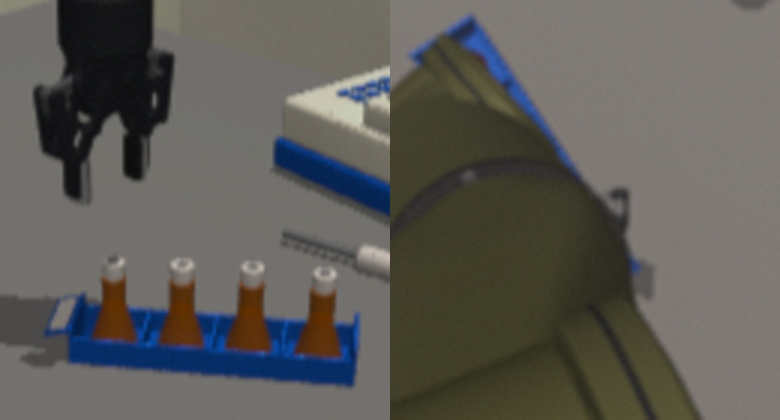

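```bash
python3 -m pendant '[{"tx":0.01,"ty":-0.0027,"tz":0.003,"wx":-0.4,"wy":0,"wz":0,"jaw":0.06},{"tx":0.025,"ty":0,"tz":0,"wx":0,"wy":0,"wz":0,"jaw":0.06},{"tx":0.025,"ty":0,"tz":0,"wx":0,"wy":0,"wz":0,"jaw":0.06},{"tx":0.025,"ty":0,"tz":0,"wx":0,"wy":0,"wz":0,"jaw":0.06},{"tx":0.015,"ty":0,"tz":0,"wx":0,"wy":0,"wz":0,"jaw":0.06},{"tx":0.008,"ty":0,"tz":0,"wx":0,"wy":0,"wz":0,"jaw":0.06},{"tx":0,"ty":0,"tz":0,"wx":0,"wy":0,"wz":0,"jaw":0.06}]' 30
python3 - <<'E'
from h import *
from workcell import r
S=r.capture('scene');o=r.get_obs();print(o['position'],proj(S,o['position']))
cv2.imwrite('pics/c3.png',cv2.resize(S['img'][110:200,290:420,::-1],None,fx=5,fy=5,interpolation=cv2.INTER_CUBIC))
E
```

```text
time: 2.37
position: [0.4932, 0.1302, 0.0546]
ee_rot: [96.3, 89.8, -173.1]
ft_force: [-0.4, 0.0, -0.0]
opening: 0.0601
[0.4939842  0.13001526 0.05570325] [329.23938251 157.52129419]
```

View pics/c3.png

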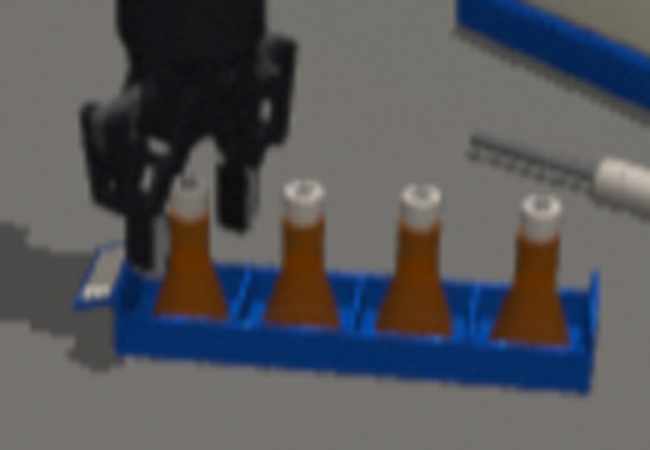

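```bash
python3 -m pendant '[{"tx":0,"ty":-0.001,"tz":-0.004,"wx":0,"wy":0,"wz":0,"jaw":0.05},{"tx":0,"ty":0,"tz":0,"wx":0,"wy":0,"wz":0,"jaw":0.035},{"tx":0,"ty":0,"tz":0,"wx":0,"wy":0,"wz":0,"jaw":0.028},{"tx":0,"ty":0,"tz":0,"wx":0,"wy":0,"wz":0,"jaw":0.025},{"tx":0,"ty":0,"tz":0,"wx":0,"wy":0,"wz":0,"jaw":0.02},{"tx":0,"ty":0,"tz":0,"wx":0,"wy":0,"wz":0,"jaw":0.01},{"tx":0,"ty":0,"tz":0,"wx":0,"wy":0,"wz":0,"jaw":0.01},{"tx":0,"ty":0,"tz":0,"wx":0,"wy":0,"wz":0,"jaw":0.01},{"tx":0,"ty":0,"tz":0,"wx":0,"wy":0,"wz":0,"jaw":0.01}]' 30
python3 - <<'E'
from h import *
from workcell import r
S=r.capture('scene');o=r.get_obs();print(o['position'],o['ft_force'],o['opening'])
cv2.imwrite('pics/c4.png',cv2.resize(S['img'][110:200,290:420,::-1],None,fx=5,fy=5,interpolation=cv2.INTER_CUBIC))
E
```

```text
time: 3.17
position: [0.4963, 0.1248, 0.057]
ee_rot: [-74.4, 89.9, 16.0]
ft_force: [0.2, -1.0, 6.6]
opening: 0.0213
[0.49629436 0.1248094  0.05697943] [-0.5073968   0.478079    6.14735342] 0.021094842897966273
```

View pics/c4.png

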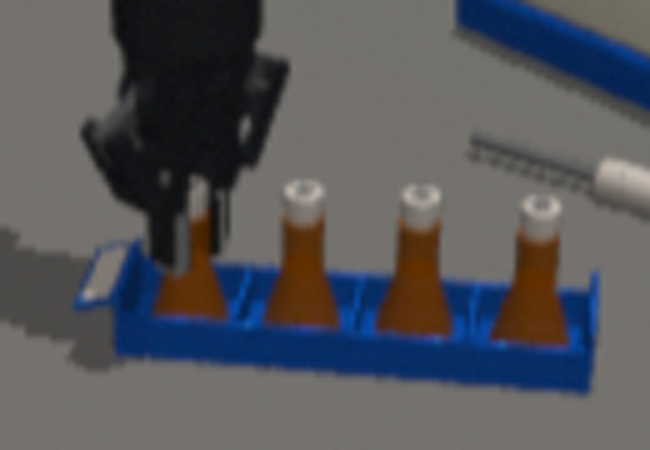

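```bash
python3 -m pendant '[{"tx":-0.008,"ty":0,"tz":0,"wx":0,"wy":0,"wz":0,"jaw":0.01},{"tx":-0.019,"ty":0,"tz":0,"wx":0,"wy":0,"wz":0,"jaw":0.01},{"tx":-0.019,"ty":0,"tz":0,"wx":0,"wy":0,"wz":0,"jaw":0.01},{"tx":-0.019,"ty":0,"tz":0,"wx":0,"wy":0,"wz":0,"jaw":0.01},{"tx":0,"ty":-0.005,"tz":-0.012,"wx":0,"wy":0,"wz":0,"jaw":0.01},{"tx":0,"ty":-0.012,"tz":-0.026,"wx":0,"wy":0,"wz":0,"jaw":0.01},{"tx":0,"ty":-0.012,"tz":-0.026,"wx":0,"wy":0,"wz":0,"jaw":0.01},{"tx":0,"ty":-0.012,"tz":-0.026,"wx":0,"wy":0,"wz":0,"jaw":0.01},{"tx":0,"ty":-0.012,"tz":-0.026,"wx":0,"wy":0,"wz":0,"jaw":0.01},{"tx":0,"ty":-0.012,"tz":-0.026,"wx":0,"wy":0,"wz":0,"jaw":0.01},{"tx":0,"ty":-0.012,"tz":-0.026,"wx":0,"wy":0,"wz":0,"jaw":0.01},{"tx":0,"ty":-0.012,"tz":-0.026,"wx":0,"wy":0,"wz":0,"jaw":0.01},{"tx":0,"ty":-0.012,"tz":-0.026,"wx":0,"wy":0,"wz":0,"jaw":0.01},{"tx":0,"ty":-0.012,"tz":-0.026,"wx":0,"wy":0,"wz":0,"jaw":0.01},{"tx":0,"ty":-0.012,"tz":-0.026,"wx":0,"wy":0,"wz":0,"jaw":0.01},{"tx":0,"ty":-0.012,"tz":-0.026,"wx":0,"wy":0,"wz":0,"jaw":0.01},{"tx":0,"ty":-0.012,"tz":-0.026,"wx":0,"wy":0,"wz":0,"jaw":0.01},{"tx":0,"ty":-0.012,"tz":-0.026,"wx":0,"wy":0,"wz":0,"jaw":0.01},{"tx":0,"ty":-0.006,"tz":-0.017,"wx":0,"wy":0,"wz":0,"jaw":0.01},{"tx":0,"ty":0,"tz":0,"wx":0,"wy":0,"wz":0,"jaw":0.01}]'
python3 -m pendant '[{"tx":0,"ty":0,"tz":0,"wx":0,"wy":0,"wz":0,"jaw":0.01},{"tx":0,"ty":0,"tz":0,"wx":0,"wy":0,"wz":0,"jaw":0.01}]'
python3 - <<'E'
from h import *
from workcell import r
S=r.capture('scene');o=r.get_obs();print(o['position'],o['ft_force'],o['opening'],to(o,(.6512,-.2164,.122),(0,1,0)),proj(S,o['position']))
cv2.imwrite('pics/c5.png',cv2.resize(S['img'][140:290,190:350,::-1],None,fx=4,fy=4,interpolation=cv2.INTER_CUBIC))
E
```

```text
time: 4.88
position: [0.6653, -0.248, 0.121]
ee_rot: [-175.5, 89.7, -85.5]
ft_force: [-0.1, -0.9, -0.7]
opening: 0.021
time: 5.05
position: [0.665, -0.2394, 0.1212]
ee_rot: [29.6, 89.9, 120.1]
ft_force: [-0.5, 0.2, -0.9]
opening: 0.0212
[ 0.6651452  -0.23884283  0.1212839 ] [ 0.85087699  0.75648317 -1.04175836] 0.02142951475686391 (array([-0.7, 13.7, 22.6]), array([ 0.6,  0.1, -0.1])) [257.01339094 225.26535566]
```

View pics/c5.png

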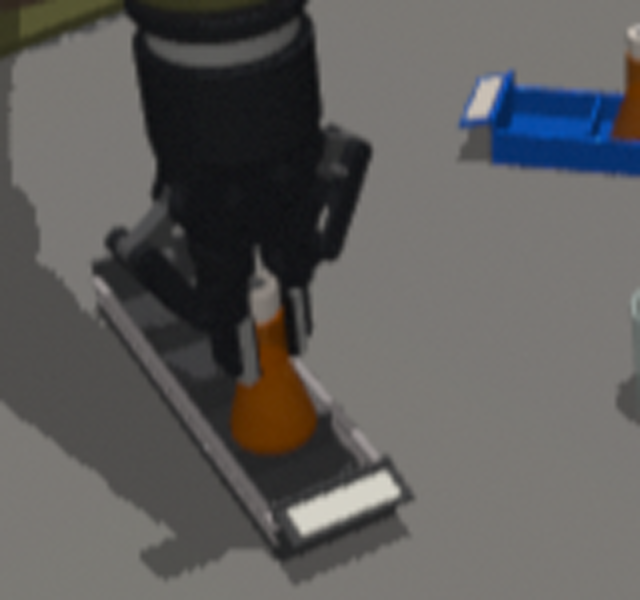

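```bash
python3 -m pendant '[{"tx":0,"ty":0.007,"tz":0.011,"wx":0,"wy":0,"wz":0,"jaw":0.01},{"tx":0,"ty":0.0067,"tz":0.0116,"wx":0.5,"wy":0,"wz":0,"jaw":0.01},{"tx":0,"ty":0,"tz":0,"wx":0,"wy":0,"wz":0,"jaw":0.01},{"tx":0,"ty":0,"tz":0,"wx":0,"wy":0,"wz":0,"jaw":0.01},{"tx":0,"ty":0,"tz":0,"wx":0,"wy":0,"wz":0,"jaw":0.01},{"tx":0,"ty":0,"tz":0,"wx":0,"wy":0,"wz":0,"jaw":0.01}]'
python3 - <<'E'
from h import *
from workcell import r
S=r.capture('scene');o=r.get_obs();print(o['position'],to(o,(.6512,-.2164,.122),(0,1,0)))
# project place-1 floor corners/centre and tab features with my rack estimate
C=np.array([.5605,-.1957]);u=np.array([.9749,-.2226]);n=np.array([u[1],-u[0]])
im=S['img'][:,:,::-1].copy();im=cv2.resize(im[150:290,190:350],None,fx=5,fy=5,interpolation=cv2.INTER_CUBIC)
for y,x,z in((62,29,26),(62,-29,26),(0,29,26),(0,-29,26),(-62,29,26),(-62,-29,26),(126,35,38),(126,-35,38),(-126,35,38),(-126,-35,38),(93,0,5)):
    q=proj(S,[*(C+u*y/1000+n*x/1000),z/1000]);cv2.circle(im,tuple(int(v) for v in (q-[190,150])*5+2),3,(0,0,255),1)
im=cv2.resize(im,(720,630));cv2.imwrite('pics/c6.png',im)
E
```

```text
time: 5.6
position: [0.652, -0.2193, 0.1214]
ee_rot: [-149.8, 89.9, -59.8]
ft_force: [0.1, 0.1, -0.2]
opening: 0.0212
[ 0.65197909 -0.21934266  0.1213095 ] (array([-0.7,  0.8,  2.9]), array([-0.1, -0. ,  0. ]))
```

View pics/c6.png

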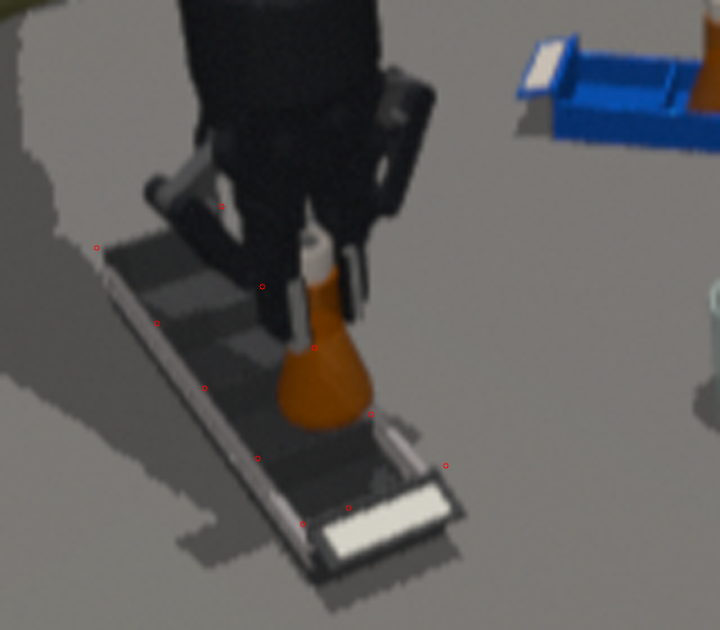

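Run:
```python
from h import *
S=pickle.load(open('scene.pkl','rb'))
C=np.array([.5605,-.1957]);u=np.array([.9749,-.2226]);n=np.array([u[1],-u[0]])
k=8;x0,y0=208,192
im=cv2.resize(S['img'][y0:y0+88,x0:x0+90,::-1],None,fx=k,fy=k,interpolation=cv2.INTER_CUBIC)
for y,x,z in((62,29,26),(62,-29,26),(0,29,26),(0,-29,26),(-62,29,26),(-62,-29,26),(126,35,38),(126,-35,38),(-126,35,38),(-126,-35,38),(93,0,5),(126,35,0)):
    q=proj(S,[*(C+u*y/1000+n*x/1000),z/1000]);q=(q-[x0,y0]+.5)*k;print((y,x,z),q.round());cv2.circle(im,tuple(int(v) for v in q),3,(0,0,255),1)
im=cv2.resize(im,None,fx=.8,fy=.8);cv2.imwrite('pics/c7.png',im)
```

```text
(62, 29, 26) [315. 481.]
(62, -29, 26) [517. 402.]
(0, 29, 26) [221. 355.]
(0, -29, 26) [416. 283.]
(-62, 29, 26) [136. 240.]
(-62, -29, 26) [324. 174.]
(126, 35, 38) [395. 597.]
(126, -35, 38) [649. 492.]
(-126, 35, 38) [ 29. 105.]
(-126, -35, 38) [250.  33.]
(93, 0, 5) [477. 568.]
(126, 35, 0) [411. 711.]
```

View pics/c7.png

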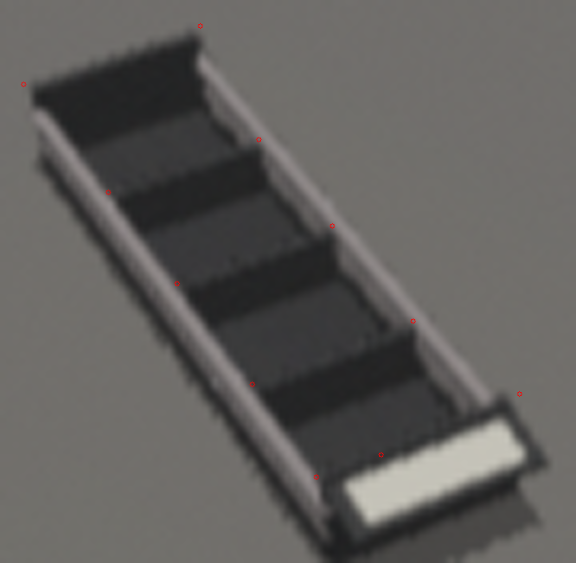

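Run:
```python
from h import *
S=pickle.load(open('scene.pkl','rb'));T=pickle.load(open('top.pkl','rb'))
print('scene cam',-S['R'].T@S['t'])
g=lambda x,y:(x/6.4+208-.5,y/6.4+192-.5)
for nm,p,z in(('p1',((265,395),(413,333)),.026),('p2',((190,292),(333,238)),.026),('p3',((118,200),(262,150)),.026),('end',((36,92),(195,38)),.038)):
    q=np.mean([ray(S,g(*a),z) for a in p],axis=0);print(nm,q.round(4))
print('flask2 stopper top scene',ray(S,(350.8,147.0),.091))
print('pred stopper c5',proj(S,(.6651,-.2391,.155)),'seen ~255.5,211')
print('pred c6',proj(S,(.652,-.2193,.155)),'seen',(312/4.5+190,240/4.5+150))
```

```text
scene cam [ 1.21606206 -0.60618804  0.61256019]
p1 [ 0.6268 -0.2116  0.026 ]
p2 [ 0.5666 -0.1975  0.026 ]
p3 [ 0.5062 -0.1837  0.026 ]
end [ 0.4442 -0.1706  0.038 ]
flask2 stopper top scene [0.5408079  0.16275835 0.091     ]
pred stopper c5 [255.01887956 210.59424969] seen ~255.5,211
pred c6 [259.12029964 203.36538361] seen (259.3333333333333, 203.33333333333334)
```

```bash
python3 -m pendant '[{"tx":0.005,"ty":-0.0037,"tz":0.0016,"wx":0,"wy":0,"wz":0,"jaw":0.01},{"tx":0.015,"ty":0,"tz":0,"wx":0,"wy":0,"wz":0,"jaw":0.01},{"tx":0.015,"ty":0,"tz":0,"wx":0,"wy":0,"wz":0,"jaw":0.01},{"tx":0.012,"ty":0,"tz":0,"wx":0,"wy":0,"wz":0,"jaw":0.01},{"tx":0.008,"ty":0,"tz":0,"wx":0,"wy":0,"wz":0,"jaw":0.01},{"tx":0.004,"ty":0,"tz":0,"wx":0,"wy":0,"wz":0,"jaw":0.01},{"tx":0.002,"ty":0,"tz":0,"wx":0,"wy":0,"wz":0,"jaw":0.01},{"tx":0,"ty":0,"tz":0,"wx":0,"wy":0,"wz":0,"jaw":0.01},{"tx":0,"ty":0,"tz":0,"wx":0,"wy":0,"wz":0,"jaw":0.01},{"tx":0,"ty":0,"tz":0,"wx":0,"wy":0,"wz":0,"jaw":0.01}]'
```

```text
time: 6.48
position: [0.656, -0.217, 0.061]
ee_rot: [-98.9, 89.9, -9.0]
ft_force: [-0.5, -0.9, -1.4]
opening: 0.0208
```

```bash
python3 -m pendant '[{"tx":0.0025,"ty":0,"tz":0,"wx":0,"wy":0,"wz":0,"jaw":0.01},{"tx":0,"ty":0,"tz":0,"wx":0,"wy":0,"wz":0,"jaw":0.01},{"tx":0,"ty":0,"tz":0,"wx":0,"wy":0,"wz":0,"jaw":0.01}]'; python3 -m pendant '[{"tx":0.0015,"ty":0,"tz":0,"wx":0,"wy":0,"wz":0,"jaw":0.01},{"tx":0,"ty":0,"tz":0,"wx":0,"wy":0,"wz":0,"jaw":0.01},{"tx":0,"ty":0,"tz":0,"wx":0,"wy":0,"wz":0,"jaw":0.01}]'
```

```text
time: 6.73
position: [0.6554, -0.217, 0.0579]
ee_rot: [-109.9, 90.0, -20.0]
ft_force: [-0.1, 0.3, -0.3]
opening: 0.0214
time: 6.98
position: [0.6557, -0.217, 0.0571]
ee_rot: [-103.2, 89.9, -13.3]
ft_force: [-1.1, -0.1, 4.3]
opening: 0.0212
```

```bash
python3 -m pendant '[{"tx":0,"ty":0,"tz":0,"wx":0,"wy":0,"wz":0,"jaw":0.03},{"tx":0,"ty":0,"tz":0,"wx":0,"wy":0,"wz":0,"jaw":0.055},{"tx":0,"ty":0,"tz":0,"wx":0,"wy":0,"wz":0,"jaw":0.055},{"tx":-0.008,"ty":0,"tz":0,"wx":0,"wy":0,"wz":0,"jaw":0.055},{"tx":-0.02,"ty":0,"tz":0,"wx":0,"wy":0,"wz":0,"jaw":0.055},{"tx":-0.02,"ty":0,"tz":0,"wx":0,"wy":0,"wz":0,"jaw":0.055},{"tx":-0.02,"ty":0,"tz":0,"wx":0,"wy":0,"wz":0,"jaw":0.055}]'
python3 -m pendant '[{"tx":0,"ty":0.0093,"tz":0.0316,"wx":0,"wy":0,"wz":0,"jaw":0.055},{"tx":0,"ty":0.0093,"tz":0.0316,"wx":0,"wy":0,"wz":0,"jaw":0.055},{"tx":0,"ty":0.0093,"tz":0.0316,"wx":0,"wy":0,"wz":0,"jaw":0.055},{"tx":0,"ty":0.0093,"tz":0.0316,"wx":0,"wy":0,"wz":0,"jaw":0.055},{"tx":0,"ty":0.0093,"tz":0.0316,"wx":0,"wy":0,"wz":0,"jaw":0.055},{"tx":0,"ty":0.0093,"tz":0.0316,"wx":0,"wy":0,"wz":0,"jaw":0.055},{"tx":0,"ty":0.0093,"tz":0.0316,"wx":0,"wy":0,"wz":0,"jaw":0.055},{"tx":0,"ty":0.0093,"tz":0.0316,"wx":0,"wy":0,"wz":0,"jaw":0.055},{"tx":0,"ty":0.0093,"tz":0.0316,"wx":0,"wy":0,"wz":0,"jaw":0.055},{"tx":0,"ty":0.0093,"tz":0.0316,"wx":0,"wy":0,"wz":0,"jaw":0.055},{"tx":0,"ty":0.0093,"tz":0.0316,"wx":0,"wy":0,"wz":0,"jaw":0.055},{"tx":0,"ty":0.0093,"tz":0.0316,"wx":0,"wy":0,"wz":0,"jaw":0.055},{"tx":0,"ty":0,"tz":0,"wx":0,"wy":0,"wz":0,"jaw":0.055},{"tx":0,"ty":0,"tz":0,"wx":0,"wy":0,"wz":0,"jaw":0.055},{"tx":0,"ty":0,"tz":0,"wx":0,"wy":0,"wz":0,"jaw":0.055},{"tx":0,"ty":0,"tz":0,"wx":0,"wy":0,"wz":0,"jaw":0.055}]'
python3 - <<'E'
from h import *
from workcell import r
S=r.capture('scene');T=r.capture('top');o=r.get_obs();print(o['position'],to(o,(.543,.162,.056),(0,1,0)))
a=cv2.resize(S['img'][185:285,205:300,::-1],None,fx=4.5,fy=4.5,interpolation=cv2.INTER_CUBIC)
b=cv2.resize(T['img'][150:250,365:425,::-1],None,fx=4.5,fy=4.5,interpolation=cv2.INTER_CUBIC)
cv2.imwrite('pics/c8.png',np.hstack([a,b]))
E
```

```text
time: 7.57
position: [0.6553, -0.2168, 0.1252]
ee_rot: [38.4, 90.0, 128.3]
ft_force: [0.6, 0.2, 0.0]
opening: 0.0551
time: 8.9
position: [0.5448, 0.1605, 0.1244]
ee_rot: [-165.9, 89.9, -76.1]
ft_force: [-0.1, -0.8, 0.6]
opening: 0.0553
[0.54474628 0.16053953 0.12428368] (array([68.3,  1.8,  1.5]), array([-0.2, -0.1,  0. ]))
```

View pics/c8.png

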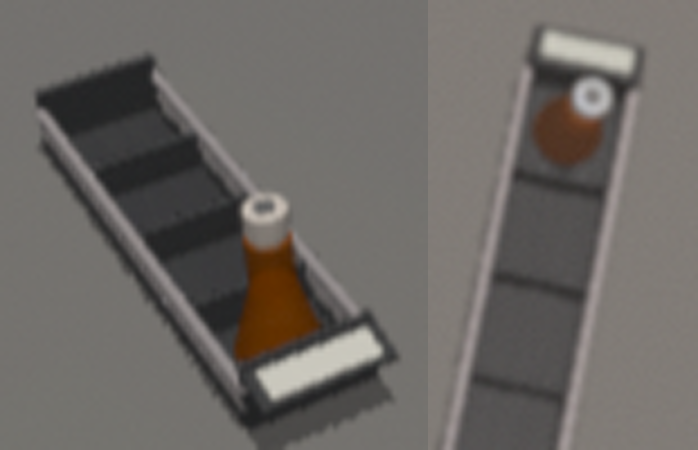

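```bash
python3 -m pendant '[{"tx":0.01,"ty":0.0018,"tz":0.0015,"wx":0,"wy":0,"wz":0,"jaw":0.055},{"tx":0.02,"ty":0,"tz":0,"wx":0,"wy":0,"wz":0,"jaw":0.055},{"tx":0.02,"ty":0,"tz":0,"wx":0,"wy":0,"wz":0,"jaw":0.055},{"tx":0.012,"ty":0,"tz":0,"wx":0,"wy":0,"wz":0,"jaw":0.055},{"tx":0.005,"ty":0,"tz":0,"wx":0,"wy":0,"wz":0,"jaw":0.055},{"tx":0,"ty":0,"tz":0,"wx":0,"wy":0,"wz":0,"jaw":0.055},{"tx":0,"ty":0,"tz":0,"wx":0,"wy":0,"wz":0,"jaw":0.055}]'
python3 -m pendant '[{"tx":0,"ty":0,"tz":0,"wx":0,"wy":0,"wz":0,"jaw":0.035},{"tx":0,"ty":0,"tz":0,"wx":0,"wy":0,"wz":0,"jaw":0.028},{"tx":0,"ty":0,"tz":0,"wx":0,"wy":0,"wz":0,"jaw":0.025},{"tx":0,"ty":0,"tz":0,"wx":0,"wy":0,"wz":0,"jaw":0.02},{"tx":0,"ty":0,"tz":0,"wx":0,"wy":0,"wz":0,"jaw":0.01},{"tx":0,"ty":0,"tz":0,"wx":0,"wy":0,"wz":0,"jaw":0.01},{"tx":0,"ty":0,"tz":0,"wx":0,"wy":0,"wz":0,"jaw":0.01},{"tx":0,"ty":0,"tz":0,"wx":0,"wy":0,"wz":0,"jaw":0.01}]'
python3 - <<'E'
from h import *
from workcell import r
T=pickle.load(open('top.pkl','rb'));S=pickle.load(open('scene.pkl','rb'))
print('f1 placed top',ray(T,(401.6,171.8),.091),'scene',ray(S,(264/4.5+204.6,208/4.5+184.6),.091))
S=r.capture('scene');o=r.get_obs();p=o['position'];print(p,o['opening'])
for q,a in blobs(S,(0,0,130),(180,75,255),(320,135,415,170),4): print(q,a)
print('pred stopper top if centred',proj(S,(p[0],p[1],.091)),'z.08',proj(S,(p[0],p[1],.08)))
E
```

```text
time: 9.58
position: [0.5425, 0.1639, 0.0574]
ee_rot: [-35.8, 90.0, 54.1]
ft_force: [0.2, -0.4, -0.6]
opening: 0.0546
time: 10.25
position: [0.5429, 0.1637, 0.0579]
ee_rot: [-94.0, 89.9, -4.1]
ft_force: [-0.1, -1.7, 5.8]
opening: 0.0211
f1 placed top [ 0.65413509 -0.2166874   0.091     ] scene [ 0.65428658 -0.21883702  0.091     ]
[0.54287876 0.16373944 0.05792147] 0.021097653611456515
[411.87096774 144.03225806] 31
[373.84375 148.84375] 32
[398.05714286 151.14285714] 35
pred stopper top if centred [351.64658858 147.12149516] z.08 [351.55814873 150.89719274]
```

```bash
python3 -m pendant '[{"tx":-0.008,"ty":0,"tz":0,"wx":0,"wy":0,"wz":0,"jaw":0.01},{"tx":-0.019,"ty":0,"tz":0,"wx":0,"wy":0,"wz":0,"jaw":0.01},{"tx":-0.019,"ty":0,"tz":0,"wx":0,"wy":0,"wz":0,"jaw":0.01},{"tx":-0.019,"ty":0,"tz":0,"wx":0,"wy":0,"wz":0,"jaw":0.01}]'
python3 -m pendant '[{"tx":0,"ty":-0.0037,"tz":-0.0262,"wx":0,"wy":0,"wz":0,"jaw":0.01},{"tx":0,"ty":-0.0037,"tz":-0.0262,"wx":0,"wy":0,"wz":0,"jaw":0.01},{"tx":0,"ty":-0.0037,"tz":-0.0262,"wx":0,"wy":0,"wz":0,"jaw":0.01},{"tx":0,"ty":-0.0037,"tz":-0.0262,"wx":0,"wy":0,"wz":0,"jaw":0.01},{"tx":0,"ty":-0.0037,"tz":-0.0262,"wx":0,"wy":0,"wz":0,"jaw":0.01},{"tx":0,"ty":-0.0037,"tz":-0.0262,"wx":0,"wy":0,"wz":0,"jaw":0.01},{"tx":0,"ty":-0.0037,"tz":-0.0262,"wx":0,"wy":0,"wz":0,"jaw":0.01},{"tx":0,"ty":-0.0037,"tz":-0.0262,"wx":0,"wy":0,"wz":0,"jaw":0.01},{"tx":0,"ty":-0.0037,"tz":-0.0262,"wx":0,"wy":0,"wz":0,"jaw":0.01},{"tx":0,"ty":-0.0037,"tz":-0.0262,"wx":0,"wy":0,"wz":0,"jaw":0.01},{"tx":0,"ty":-0.0037,"tz":-0.0262,"wx":0,"wy":0,"wz":0,"jaw":0.01},{"tx":0,"ty":-0.0037,"tz":-0.0262,"wx":0,"wy":0,"wz":0,"jaw":0.01},{"tx":0,"ty":-0.0037,"tz":-0.0262,"wx":0,"wy":0,"wz":0,"jaw":0.01},{"tx":0,"ty":-0.0037,"tz":-0.0262,"wx":0,"wy":0,"wz":0,"jaw":0.01},{"tx":0,"ty":0,"tz":0,"wx":0,"wy":0,"wz":0,"jaw":0.01},{"tx":0,"ty":0,"tz":0,"wx":0,"wy":0,"wz":0,"jaw":0.01},{"tx":0,"ty":0,"tz":0,"wx":0,"wy":0,"wz":0,"jaw":0.01},{"tx":0,"ty":0,"tz":0,"wx":0,"wy":0,"wz":0,"jaw":0.01}]'
python3 - <<'E'
from h import *
from workcell import r
S=r.capture('scene');o=r.get_obs();p=o['position'];print(p,o['opening'],to(o,(.5952,-.2039,.0579),(0,1,0)))
for q,a in blobs(S,(0,0,130),(180,75,255),(225,165,275,240),4): print(q,a)
print('pred stopper',proj(S,p+[0,0,.033]),proj(S,p+[0,0,.026]))
E
```

```text
time: 10.63
position: [0.5418, 0.164, 0.123]
ee_rot: [84.5, 89.9, 174.4]
ft_force: [-0.6, 0.7, -0.5]
opening: 0.0213
time: 12.13
position: [0.5938, -0.2009, 0.1224]
ee_rot: [4.9, 89.9, 95.0]
ft_force: [-0.3, -0.7, -0.8]
opening: 0.0209
[ 0.59391686 -0.20087113  0.12244358] 0.02125589776487144 (array([64.5, -1.3, -3.1]), array([ 0.1,  0.1, -0. ]))
[249.8 189.6] 5
[263.36764706 232.27941176] 68
[270.66666667 237.83333333] 6
pred stopper [248.1833881 187.9050923] [248.58088668 190.8914437 ]
```

```bash
python3 -m pendant '[{"tx":0.005,"ty":-0.0013,"tz":-0.003,"wx":0,"wy":0,"wz":0,"jaw":0.01},{"tx":0.015,"ty":0,"tz":0,"wx":0,"wy":0,"wz":0,"jaw":0.01},{"tx":0.016,"ty":0,"tz":0,"wx":0,"wy":0,"wz":0,"jaw":0.01},{"tx":0.013,"ty":0,"tz":0,"wx":0,"wy":0,"wz":0,"jaw":0.01},{"tx":0.008,"ty":0,"tz":0,"wx":0,"wy":0,"wz":0,"jaw":0.01},{"tx":0.004,"ty":0,"tz":0,"wx":0,"wy":0,"wz":0,"jaw":0.01},{"tx":0.002,"ty":0,"tz":0,"wx":0,"wy":0,"wz":0,"jaw":0.01},{"tx":0,"ty":0,"tz":0,"wx":0,"wy":0,"wz":0,"jaw":0.01},{"tx":0,"ty":0,"tz":0,"wx":0,"wy":0,"wz":0,"jaw":0.01},{"tx":0,"ty":0,"tz":0,"wx":0,"wy":0,"wz":0,"jaw":0.01}]'; python3 -m pendant '[{"tx":0.0015,"ty":0,"tz":0,"wx":0,"wy":0,"wz":0,"jaw":0.01},{"tx":0,"ty":0,"tz":0,"wx":0,"wy":0,"wz":0,"jaw":0.01},{"tx":0,"ty":0,"tz":0,"wx":0,"wy":0,"wz":0,"jaw":0.01}]'
```

```text
time: 13.02
position: [0.5957, -0.2061, 0.06]
ee_rot: [-98.4, 89.9, -8.5]
ft_force: [0.6, 0.1, -0.3]
opening: 0.0214
time: 13.27
position: [0.5953, -0.2061, 0.0581]
ee_rot: [-98.7, 90.0, -8.8]
ft_force: [-0.1, 0.2, 0.1]
opening: 0.0213
```

```bash
python3 -m pendant '[{"tx":0,"ty":0,"tz":0.002,"wx":0,"wy":0,"wz":0,"jaw":0.01},{"tx":0.0012,"ty":0,"tz":0,"wx":0,"wy":0,"wz":0,"jaw":0.01},{"tx":0,"ty":0,"tz":0,"wx":0,"wy":0,"wz":0,"jaw":0.01},{"tx":0,"ty":0,"tz":0,"wx":0,"wy":0,"wz":0,"jaw":0.01}]'
```

```text
time: 13.6
position: [0.5955, -0.2045, 0.058]
ee_rot: [-143.6, 89.9, -53.7]
ft_force: [-2.5, -1.2, 8.0]
opening: 0.0208
```

```bash
python3 -m pendant '[{"tx":0,"ty":0,"tz":0,"wx":0,"wy":0,"wz":0,"jaw":0.03},{"tx":0,"ty":0,"tz":0,"wx":0,"wy":0,"wz":0,"jaw":0.055},{"tx":0,"ty":0,"tz":0,"wx":0,"wy":0,"wz":0,"jaw":0.055},{"tx":-0.008,"ty":0,"tz":0,"wx":0,"wy":0,"wz":0,"jaw":0.055},{"tx":-0.02,"ty":0,"tz":0,"wx":0,"wy":0,"wz":0,"jaw":0.055},{"tx":-0.02,"ty":0,"tz":0,"wx":0,"wy":0,"wz":0,"jaw":0.055},{"tx":-0.02,"ty":0,"tz":0,"wx":0,"wy":0,"wz":0,"jaw":0.055}]'
python3 -m pendant '[{"tx":0,"ty":0.0005,"tz":0.0312,"wx":0,"wy":0,"wz":0,"jaw":0.055},{"tx":0,"ty":0.0005,"tz":0.0312,"wx":0,"wy":0,"wz":0,"jaw":0.055},{"tx":0,"ty":0.0005,"tz":0.0312,"wx":0,"wy":0,"wz":0,"jaw":0.055},{"tx":0,"ty":0.0005,"tz":0.0312,"wx":0,"wy":0,"wz":0,"jaw":0.055},{"tx":0,"ty":0.0005,"tz":0.0312,"wx":0,"wy":0,"wz":0,"jaw":0.055},{"tx":0,"ty":0.0005,"tz":0.0312,"wx":0,"wy":0,"wz":0,"jaw":0.055},{"tx":0,"ty":0.0005,"tz":0.0312,"wx":0,"wy":0,"wz":0,"jaw":0.055},{"tx":0,"ty":0.0005,"tz":0.0312,"wx":0,"wy":0,"wz":0,"jaw":0.055},{"tx":0,"ty":0.0005,"tz":0.0312,"wx":0,"wy":0,"wz":0,"jaw":0.055},{"tx":0,"ty":0.0005,"tz":0.0312,"wx":0,"wy":0,"wz":0,"jaw":0.055},{"tx":0,"ty":0.0005,"tz":0.0312,"wx":0,"wy":0,"wz":0,"jaw":0.055},{"tx":0,"ty":0.0005,"tz":0.0312,"wx":0,"wy":0,"wz":0,"jaw":0.055},{"tx":0,"ty":0.0005,"tz":0.0312,"wx":0,"wy":0,"wz":0,"jaw":0.055},{"tx":0,"ty":0,"tz":0,"wx":0,"wy":0,"wz":0,"jaw":0.055},{"tx":0,"ty":0,"tz":0,"wx":0,"wy":0,"wz":0,"jaw":0.055},{"tx":0,"ty":0,"tz":0,"wx":0,"wy":0,"wz":0,"jaw":0.055},{"tx":0,"ty":0,"tz":0,"wx":0,"wy":0,"wz":0,"jaw":0.055}]'
python3 - <<'E'
from h import *
from workcell import r
S=r.capture('scene');T=r.capture('top');o=r.get_obs();print(o['position'],to(o,(.5895,.2005,.0565),(0,1,0)))
for c,roi in((T,(375,165,415,215)),(S,(225,190,285,250))):
    for q,a in blobs(c,(0,0,130),(180,75,255),roi,15): print(q,a,ray(c,q,.091 if c is T else .086).round(4))
E
```

```text
time: 14.18
position: [0.5949, -0.2037, 0.1255]
ee_rot: [44.1, 90.0, 134.1]
ft_force: [0.7, 0.2, -0.3]
opening: 0.0551
time: 15.6
position: [0.5893, 0.1996, 0.1245]
ee_rot: [174.3, 89.9, -95.9]
ft_force: [0.2, -0.2, -0.6]
opening: 0.0551
[0.58936098 0.19969204 0.12457614] (array([68.1, -0.1,  0.9]), array([-0.2, -0.1, -0. ]))
[379.09540636 182.7385159 ] 283 [ 0.6264 -0.1601  0.091 ]
[409.26287263 195.15176152] 369 [ 0.5947 -0.2333  0.091 ]
[400.96774194 171.30645161] 62 [ 0.6554 -0.2152  0.091 ]
[397.01612903 194.35483871] 62 [ 0.5968 -0.2033  0.091 ]
[248.12       213.46666667] 75 [ 0.5798 -0.2001  0.086 ]
[262.56164384 229.89041096] 73 [ 0.6455 -0.2142  0.086 ]
[233.63043478 236.69565217] 46 [ 0.6218 -0.2667  0.086 ]
[275.23333333 243.7       ] 30 [ 0.6964 -0.2243  0.086 ]
```

```bash
python3 -m pendant '[{"tx":0.01,"ty":0,"tz":0.0005,"wx":0,"wy":0,"wz":0,"jaw":0.055},{"tx":0.02,"ty":0,"tz":0,"wx":0,"wy":0,"wz":0,"jaw":0.055},{"tx":0.02,"ty":0,"tz":0,"wx":0,"wy":0,"wz":0,"jaw":0.055},{"tx":0.012,"ty":0,"tz":0,"wx":0,"wy":0,"wz":0,"jaw":0.055},{"tx":0.005,"ty":0,"tz":0,"wx":0,"wy":0,"wz":0,"jaw":0.055},{"tx":0,"ty":0,"tz":0,"wx":0,"wy":0,"wz":0,"jaw":0.055},{"tx":0,"ty":0,"tz":0,"wx":0,"wy":0,"wz":0,"jaw":0.055}]'
python3 -m pendant '[{"tx":0,"ty":0,"tz":0,"wx":0,"wy":0,"wz":0,"jaw":0.035},{"tx":0,"ty":0,"tz":0,"wx":0,"wy":0,"wz":0,"jaw":0.028},{"tx":0,"ty":0,"tz":0,"wx":0,"wy":0,"wz":0,"jaw":0.025},{"tx":0,"ty":0,"tz":0,"wx":0,"wy":0,"wz":0,"jaw":0.02},{"tx":0,"ty":0,"tz":0,"wx":0,"wy":0,"wz":0,"jaw":0.01},{"tx":0,"ty":0,"tz":0,"wx":0,"wy":0,"wz":0,"jaw":0.01},{"tx":0,"ty":0,"tz":0,"wx":0,"wy":0,"wz":0,"jaw":0.01},{"tx":0,"ty":0,"tz":0,"wx":0,"wy":0,"wz":0,"jaw":0.01}]'
```

```text
time: 16.28
position: [0.5892, 0.2022, 0.0577]
ee_rot: [-39.8, 90.0, 50.1]
ft_force: [-0.8, 0.3, -0.2]
opening: 0.055
time: 16.95
position: [0.5896, 0.2021, 0.0584]
ee_rot: [-85.6, 89.9, 4.3]
ft_force: [0.1, -1.6, 4.7]
opening: 0.021
```

```bash
python3 -m pendant '[{"tx":-0.008,"ty":0,"tz":0,"wx":0,"wy":0,"wz":0,"jaw":0.01},{"tx":-0.019,"ty":0,"tz":0,"wx":0,"wy":0,"wz":0,"jaw":0.01},{"tx":-0.019,"ty":0,"tz":0,"wx":0,"wy":0,"wz":0,"jaw":0.01},{"tx":-0.019,"ty":0,"tz":0,"wx":0,"wy":0,"wz":0,"jaw":0.01}]'
python3 -m pendant '[{"tx":0,"ty":0.0036,"tz":-0.0261,"wx":0,"wy":0,"wz":0,"jaw":0.01},{"tx":0,"ty":0.0036,"tz":-0.0261,"wx":0,"wy":0,"wz":0,"jaw":0.01},{"tx":0,"ty":0.0036,"tz":-0.0261,"wx":0,"wy":0,"wz":0,"jaw":0.01},{"tx":0,"ty":0.0036,"tz":-0.0261,"wx":0,"wy":0,"wz":0,"jaw":0.01},{"tx":0,"ty":0.0036,"tz":-0.0261,"wx":0,"wy":0,"wz":0,"jaw":0.01},{"tx":0,"ty":0.0036,"tz":-0.0261,"wx":0,"wy":0,"wz":0,"jaw":0.01},{"tx":0,"ty":0.0036,"tz":-0.0261,"wx":0,"wy":0,"wz":0,"jaw":0.01},{"tx":0,"ty":0.0036,"tz":-0.0261,"wx":0,"wy":0,"wz":0,"jaw":0.01},{"tx":0,"ty":0.0036,"tz":-0.0261,"wx":0,"wy":0,"wz":0,"jaw":0.01},{"tx":0,"ty":0.0036,"tz":-0.0261,"wx":0,"wy":0,"wz":0,"jaw":0.01},{"tx":0,"ty":0.0036,"tz":-0.0261,"wx":0,"wy":0,"wz":0,"jaw":0.01},{"tx":0,"ty":0.0036,"tz":-0.0261,"wx":0,"wy":0,"wz":0,"jaw":0.01},{"tx":0,"ty":0.0036,"tz":-0.0261,"wx":0,"wy":0,"wz":0,"jaw":0.01},{"tx":0,"ty":0.0036,"tz":-0.0261,"wx":0,"wy":0,"wz":0,"jaw":0.01},{"tx":0,"ty":0.0036,"tz":-0.0261,"wx":0,"wy":0,"wz":0,"jaw":0.01},{"tx":0,"ty":0,"tz":0,"wx":0,"wy":0,"wz":0,"jaw":0.01},{"tx":0,"ty":0,"tz":0,"wx":0,"wy":0,"wz":0,"jaw":0.01},{"tx":0,"ty":0,"tz":0,"wx":0,"wy":0,"wz":0,"jaw":0.01},{"tx":0,"ty":0,"tz":0,"wx":0,"wy":0,"wz":0,"jaw":0.01},{"tx":0,"ty":0,"tz":0,"wx":0,"wy":0,"wz":0,"jaw":0.01}]'
python3 - <<'E'
from h import *
from workcell import r
o=r.get_obs();p=o['position'];print(p,o['opening'],to(o,(.5348,-.1901,.0584),(0,1,0)))
E
```

```text
time: 17.28
position: [0.5884, 0.2023, 0.1232]
ee_rot: [83.4, 89.9, 173.4]
ft_force: [0.2, -1.0, 0.1]
opening: 0.0211
time: 18.95
position: [0.535, -0.1876, 0.1227]
ee_rot: [-20.1, 89.9, 70.0]
ft_force: [0.1, 0.2, -0.5]
opening: 0.0208
[ 0.53504292 -0.1875776   0.12274343] 0.020791928259595676 (array([64.3,  0.3, -2.6]), array([0.1, 0.1, 0. ]))
```

```bash
python3 -m pendant '[{"tx":0.005,"ty":0,"tz":-0.001,"wx":0,"wy":0,"wz":0,"jaw":0.01},{"tx":0.015,"ty":0,"tz":0,"wx":0,"wy":0,"wz":0,"jaw":0.01},{"tx":0.016,"ty":0,"tz":0,"wx":0,"wy":0,"wz":0,"jaw":0.01},{"tx":0.013,"ty":0,"tz":0,"wx":0,"wy":0,"wz":0,"jaw":0.01},{"tx":0.008,"ty":0,"tz":0,"wx":0,"wy":0,"wz":0,"jaw":0.01},{"tx":0.004,"ty":0,"tz":0,"wx":0,"wy":0,"wz":0,"jaw":0.01},{"tx":0.002,"ty":0,"tz":0,"wx":0,"wy":0,"wz":0,"jaw":0.01},{"tx":0,"ty":0,"tz":0,"wx":0,"wy":0,"wz":0,"jaw":0.01},{"tx":0,"ty":0,"tz":0,"wx":0,"wy":0,"wz":0,"jaw":0.01},{"tx":0,"ty":0,"tz":0,"wx":0,"wy":0,"wz":0,"jaw":0.01}]'; python3 -m pendant '[{"tx":0.0015,"ty":0,"tz":0,"wx":0,"wy":0,"wz":0,"jaw":0.01},{"tx":0,"ty":0,"tz":0,"wx":0,"wy":0,"wz":0,"jaw":0.01},{"tx":0,"ty":0,"tz":0,"wx":0,"wy":0,"wz":0,"jaw":0.01}]'
```

```text
time: 19.78
position: [0.5351, -0.1904, 0.0602]
ee_rot: [-99.7, 89.9, -9.7]
ft_force: [0.7, 0.5, -0.2]
opening: 0.0213
time: 20.03
position: [0.535, -0.1904, 0.0584]
ee_rot: [-98.7, 89.9, -8.8]
ft_force: [-0.1, -0.1, 0.1]
opening: 0.0211
```

```bash
python3 -m pendant '[{"tx":0.0012,"ty":0,"tz":0,"wx":0,"wy":0,"wz":0,"jaw":0.01},{"tx":0,"ty":0,"tz":0,"wx":0,"wy":0,"wz":0,"jaw":0.01},{"tx":0,"ty":0,"tz":0,"wx":0,"wy":0,"wz":0,"jaw":0.01}]'
```

```text
time: 20.28
position: [0.5351, -0.1905, 0.0583]
ee_rot: [-121.9, 89.9, -31.9]
ft_force: [-2.0, -0.3, 10.6]
opening: 0.0212
```

```bash
python3 -m pendant '[{"tx":0,"ty":0,"tz":0,"wx":0,"wy":0,"wz":0,"jaw":0.03},{"tx":0,"ty":0,"tz":0,"wx":0,"wy":0,"wz":0,"jaw":0.055},{"tx":0,"ty":0,"tz":0,"wx":0,"wy":0,"wz":0,"jaw":0.055},{"tx":-0.008,"ty":0,"tz":0,"wx":0,"wy":0,"wz":0,"jaw":0.055},{"tx":-0.02,"ty":0,"tz":0,"wx":0,"wy":0,"wz":0,"jaw":0.055},{"tx":-0.02,"ty":0,"tz":0,"wx":0,"wy":0,"wz":0,"jaw":0.055},{"tx":-0.02,"ty":0,"tz":0,"wx":0,"wy":0,"wz":0,"jaw":0.055}]'
python3 -m pendant '[{"tx":0,"ty":-0.0076,"tz":0.0303,"wx":0,"wy":0,"wz":0,"jaw":0.055},{"tx":0,"ty":-0.0076,"tz":0.0303,"wx":0,"wy":0,"wz":0,"jaw":0.055},{"tx":0,"ty":-0.0076,"tz":0.0303,"wx":0,"wy":0,"wz":0,"jaw":0.055},{"tx":0,"ty":-0.0076,"tz":0.0303,"wx":0,"wy":0,"wz":0,"jaw":0.055},{"tx":0,"ty":-0.0076,"tz":0.0303,"wx":0,"wy":0,"wz":0,"jaw":0.055},{"tx":0,"ty":-0.0076,"tz":0.0303,"wx":0,"wy":0,"wz":0,"jaw":0.055},{"tx":0,"ty":-0.0076,"tz":0.0303,"wx":0,"wy":0,"wz":0,"jaw":0.055},{"tx":0,"ty":-0.0076,"tz":0.0303,"wx":0,"wy":0,"wz":0,"jaw":0.055},{"tx":0,"ty":-0.0076,"tz":0.0303,"wx":0,"wy":0,"wz":0,"jaw":0.055},{"tx":0,"ty":-0.0076,"tz":0.0303,"wx":0,"wy":0,"wz":0,"jaw":0.055},{"tx":0,"ty":-0.0076,"tz":0.0303,"wx":0,"wy":0,"wz":0,"jaw":0.055},{"tx":0,"ty":-0.0076,"tz":0.0303,"wx":0,"wy":0,"wz":0,"jaw":0.055},{"tx":0,"ty":-0.0076,"tz":0.0303,"wx":0,"wy":0,"wz":0,"jaw":0.055},{"tx":0,"ty":-0.0076,"tz":0.0303,"wx":0,"wy":0,"wz":0,"jaw":0.055},{"tx":0,"ty":0,"tz":0,"wx":0,"wy":0,"wz":0,"jaw":0.055},{"tx":0,"ty":0,"tz":0,"wx":0,"wy":0,"wz":0,"jaw":0.055},{"tx":0,"ty":0,"tz":0,"wx":0,"wy":0,"wz":0,"jaw":0.055},{"tx":0,"ty":0,"tz":0,"wx":0,"wy":0,"wz":0,"jaw":0.055}]'
python3 - <<'E'
from h import *
from workcell import r
o=r.get_obs();print(o['position'],to(o,(.6415,.2335,.0565),(0,1,0)))
E
```

```text
time: 20.87
position: [0.5343, -0.1901, 0.1258]
ee_rot: [60.2, 89.9, 150.1]
ft_force: [0.5, -0.4, 0.1]
opening: 0.0549
time: 22.37
position: [0.6415, 0.2316, 0.1248]
ee_rot: [164.7, 89.9, -105.4]
ft_force: [0.3, -1.2, 0.2]
opening: 0.0551
[0.64148641 0.23160191 0.12480214] (array([68.3, -0. ,  2. ]), array([-0.2, -0.1, -0. ]))
```

```bash
python3 -m pendant '[{"tx":0.01,"ty":0,"tz":0,"wx":0,"wy":0,"wz":0,"jaw":0.055},{"tx":0.02,"ty":0,"tz":0,"wx":0,"wy":0,"wz":0,"jaw":0.055},{"tx":0.02,"ty":0,"tz":0,"wx":0,"wy":0,"wz":0,"jaw":0.055},{"tx":0.012,"ty":0,"tz":0,"wx":0,"wy":0,"wz":0,"jaw":0.055},{"tx":0.005,"ty":0,"tz":0,"wx":0,"wy":0,"wz":0,"jaw":0.055},{"tx":0,"ty":0,"tz":0,"wx":0,"wy":0,"wz":0,"jaw":0.055},{"tx":0,"ty":0,"tz":0,"wx":0,"wy":0,"wz":0,"jaw":0.055}]'
python3 -m pendant '[{"tx":0,"ty":0,"tz":0,"wx":0,"wy":0,"wz":0,"jaw":0.035},{"tx":0,"ty":0,"tz":0,"wx":0,"wy":0,"wz":0,"jaw":0.028},{"tx":0,"ty":0,"tz":0,"wx":0,"wy":0,"wz":0,"jaw":0.025},{"tx":0,"ty":0,"tz":0,"wx":0,"wy":0,"wz":0,"jaw":0.02},{"tx":0,"ty":0,"tz":0,"wx":0,"wy":0,"wz":0,"jaw":0.01},{"tx":0,"ty":0,"tz":0,"wx":0,"wy":0,"wz":0,"jaw":0.01},{"tx":0,"ty":0,"tz":0,"wx":0,"wy":0,"wz":0,"jaw":0.01},{"tx":0,"ty":0,"tz":0,"wx":0,"wy":0,"wz":0,"jaw":0.01}]'
```

```text
time: 22.95
position: [0.6418, 0.2337, 0.0581]
ee_rot: [-45.3, 90.0, 44.6]
ft_force: [-0.4, 0.3, 0.2]
opening: 0.0551
time: 23.62
position: [0.642, 0.2338, 0.0587]
ee_rot: [-80.5, 89.9, 9.4]
ft_force: [0.2, -1.8, 6.1]
opening: 0.021
```

```bash
python3 -m pendant '[{"tx":-0.008,"ty":0,"tz":0,"wx":0,"wy":0,"wz":0,"jaw":0.01},{"tx":-0.019,"ty":0,"tz":0,"wx":0,"wy":0,"wz":0,"jaw":0.01},{"tx":-0.019,"ty":0,"tz":0,"wx":0,"wy":0,"wz":0,"jaw":0.01},{"tx":-0.019,"ty":0,"tz":0,"wx":0,"wy":0,"wz":0,"jaw":0.01}]'
python3 -m pendant '[{"tx":0,"ty":0.0105,"tz":-0.0256,"wx":0,"wy":0,"wz":0,"jaw":0.01},{"tx":0,"ty":0.0105,"tz":-0.0256,"wx":0,"wy":0,"wz":0,"jaw":0.01},{"tx":0,"ty":0.0105,"tz":-0.0256,"wx":0,"wy":0,"wz":0,"jaw":0.01},{"tx":0,"ty":0.0105,"tz":-0.0256,"wx":0,"wy":0,"wz":0,"jaw":0.01},{"tx":0,"ty":0.0105,"tz":-0.0256,"wx":0,"wy":0,"wz":0,"jaw":0.01},{"tx":0,"ty":0.0105,"tz":-0.0256,"wx":0,"wy":0,"wz":0,"jaw":0.01},{"tx":0,"ty":0.0105,"tz":-0.0256,"wx":0,"wy":0,"wz":0,"jaw":0.01},{"tx":0,"ty":0.0105,"tz":-0.0256,"wx":0,"wy":0,"wz":0,"jaw":0.01},{"tx":0,"ty":0.0105,"tz":-0.0256,"wx":0,"wy":0,"wz":0,"jaw":0.01},{"tx":0,"ty":0.0105,"tz":-0.0256,"wx":0,"wy":0,"wz":0,"jaw":0.01},{"tx":0,"ty":0.0105,"tz":-0.0256,"wx":0,"wy":0,"wz":0,"jaw":0.01},{"tx":0,"ty":0.0105,"tz":-0.0256,"wx":0,"wy":0,"wz":0,"jaw":0.01},{"tx":0,"ty":0.0105,"tz":-0.0256,"wx":0,"wy":0,"wz":0,"jaw":0.01},{"tx":0,"ty":0.0105,"tz":-0.0256,"wx":0,"wy":0,"wz":0,"jaw":0.01},{"tx":0,"ty":0.0105,"tz":-0.0256,"wx":0,"wy":0,"wz":0,"jaw":0.01},{"tx":0,"ty":0.0105,"tz":-0.0256,"wx":0,"wy":0,"wz":0,"jaw":0.01},{"tx":0,"ty":0,"tz":0,"wx":0,"wy":0,"wz":0,"jaw":0.01},{"tx":0,"ty":0,"tz":0,"wx":0,"wy":0,"wz":0,"jaw":0.01},{"tx":0,"ty":0,"tz":0,"wx":0,"wy":0,"wz":0,"jaw":0.01},{"tx":0,"ty":0,"tz":0,"wx":0,"wy":0,"wz":0,"jaw":0.01}]'
python3 - <<'E'
from h import *
from workcell import r
o=r.get_obs();p=o['position'];print(p,o['opening'],to(o,(.4743,-.1763,.0587),(0,1,0)))
E
```

```text
time: 23.95
position: [0.6408, 0.2339, 0.1233]
ee_rot: [91.6, 89.9, -178.4]
ft_force: [-0.6, 0.3, -0.7]
opening: 0.021
time: 25.62
position: [0.4739, -0.1741, 0.1231]
ee_rot: [-42.8, 89.9, 47.3]
ft_force: [0.2, 0.2, -0.6]
opening: 0.0211
[ 0.47388136 -0.1740998   0.12306184] 0.02114285416578179 (array([64.4, -0.3, -2.3]), array([0.1, 0.1, 0.1]))
```

```bash
python3 -m pendant '[{"tx":0.005,"ty":0,"tz":-0.001,"wx":0,"wy":0,"wz":0,"jaw":0.01},{"tx":0.015,"ty":0,"tz":0,"wx":0,"wy":0,"wz":0,"jaw":0.01},{"tx":0.016,"ty":0,"tz":0,"wx":0,"wy":0,"wz":0,"jaw":0.01},{"tx":0.013,"ty":0,"tz":0,"wx":0,"wy":0,"wz":0,"jaw":0.01},{"tx":0.008,"ty":0,"tz":0,"wx":0,"wy":0,"wz":0,"jaw":0.01},{"tx":0.004,"ty":0,"tz":0,"wx":0,"wy":0,"wz":0,"jaw":0.01},{"tx":0.002,"ty":0,"tz":0,"wx":0,"wy":0,"wz":0,"jaw":0.01},{"tx":0,"ty":0,"tz":0,"wx":0,"wy":0,"wz":0,"jaw":0.01},{"tx":0,"ty":0,"tz":0,"wx":0,"wy":0,"wz":0,"jaw":0.01},{"tx":0,"ty":0,"tz":0,"wx":0,"wy":0,"wz":0,"jaw":0.01}]'; python3 -m pendant '[{"tx":0.0018,"ty":0,"tz":0,"wx":0,"wy":0,"wz":0,"jaw":0.01},{"tx":0,"ty":0,"tz":0,"wx":0,"wy":0,"wz":0,"jaw":0.01},{"tx":0,"ty":0,"tz":0,"wx":0,"wy":0,"wz":0,"jaw":0.01}]'
```

```text
time: 26.45
position: [0.4734, -0.1767, 0.0604]
ee_rot: [-97.4, 89.9, -7.5]
ft_force: [0.1, 0.1, -0.7]
opening: 0.0212
time: 26.7
position: [0.4736, -0.1769, 0.0586]
ee_rot: [-105.5, 89.9, -15.6]
ft_force: [-0.0, -1.4, 5.6]
opening: 0.0208
```

Floor contact. Release, lift and retreat to the left, clear of the racks, for a final look.

```bash
python3 -m pendant '[{"tx":0,"ty":0,"tz":0,"wx":0,"wy":0,"wz":0,"jaw":0.03},{"tx":0,"ty":0,"tz":0,"wx":0,"wy":0,"wz":0,"jaw":0.055},{"tx":0,"ty":0,"tz":0,"wx":0,"wy":0,"wz":0,"jaw":0.055},{"tx":-0.008,"ty":0,"tz":0,"wx":0,"wy":0,"wz":0,"jaw":0.055},{"tx":-0.02,"ty":0,"tz":0,"wx":0,"wy":0,"wz":0,"jaw":0.055},{"tx":-0.025,"ty":0,"tz":0,"wx":0,"wy":0,"wz":0,"jaw":0.055},{"tx":-0.03,"ty":0,"tz":0,"wx":0,"wy":0,"wz":0,"jaw":0.055},{"tx":-0.03,"ty":0,"tz":0.02,"wx":0,"wy":0,"wz":0,"jaw":0.055},{"tx":0,"ty":0,"tz":0.03,"wx":0,"wy":0,"wz":0,"jaw":0.055},{"tx":0,"ty":0,"tz":0.03,"wx":0,"wy":0,"wz":0,"jaw":0.055},{"tx":0,"ty":0,"tz":0.03,"wx":0,"wy":0,"wz":0,"jaw":0.055},{"tx":0,"ty":0,"tz":0.03,"wx":0,"wy":0,"wz":0,"jaw":0.055},{"tx":0,"ty":0,"tz":0.03,"wx":0,"wy":0,"wz":0,"jaw":0.055},{"tx":0,"ty":0,"tz":0.03,"wx":0,"wy":0,"wz":0,"jaw":0.055},{"tx":0,"ty":0,"tz":0.03,"wx":0,"wy":0,"wz":0,"jaw":0.055},{"tx":0,"ty":0,"tz":0.03,"wx":0,"wy":0,"wz":0,"jaw":0.055},{"tx":0,"ty":0,"tz":0.03,"wx":0,"wy":0,"wz":0,"jaw":0.055},{"tx":0,"ty":0,"tz":0,"wx":0,"wy":0,"wz":0,"jaw":0.055},{"tx":0,"ty":0,"tz":0,"wx":0,"wy":0,"wz":0,"jaw":0.055}]'
python3 - <<'E'
from h import *
from workcell import r
S=r.capture('scene');T=r.capture('top')
C=np.array([.565,-.197]);u=np.array([.9749,-.2226]);n=np.array([u[1],-u[0]])
for q,a in blobs(T,(0,0,130),(180,75,255),(365,155,420,250),15):
    X=ray(T,q,.091);print(q,a,X.round(4),'rack y,x',((X[:2]-C)@u).round(4),((X[:2]-C)@n).round(4))
a=cv2.resize(S['img'][180:280,205:300,::-1],None,fx=4.2,fy=4.2,interpolation=cv2.INTER_CUBIC)
b=cv2.resize(T['img'][150:270,355:425,::-1],None,fx=3.5,fy=3.5,interpolation=cv2.INTER_CUBIC)
cv2.imwrite('pics/c9.png',np.hstack([a,b]))
full=np.vstack([S['img'],T['img']])[:,:,::-1];cv2.imwrite('pics/c10.png',cv2.resize(full,None,fx=.75,fy=.75,interpolation=cv2.INTER_AREA))
E
```

```text
time: 28.28
position: [0.4731, 0.1156, 0.1716]
ee_rot: [-20.2, 89.9, 70.0]
ft_force: [0.7, -0.8, -0.3]
opening: 0.055
[399.98449612 160.94573643] 129 [ 0.6822 -0.2137  0.091 ] rack y,x 0.118 -0.0098
[377.66489362 206.9893617 ] 188 [ 0.5653 -0.1549  0.091 ] rack y,x -0.0091 -0.0411
[401.         171.43333333] 60 [ 0.6551 -0.2152  0.091 ] rack y,x 0.0919 -0.0023
[402.9382716  209.77366255] 243 [ 0.5582 -0.2164  0.091 ] rack y,x -0.0023 0.0204
[397.01639344 194.36065574] 61 [ 0.5968 -0.2033  0.091 ] rack y,x 0.0324 -0.0009
[391.97058824 218.05882353] 68 [ 0.5378 -0.189   0.091 ] rack y,x -0.0283 -0.0017
[387.28571429 243.57142857] 70 [ 0.4756 -0.1757  0.091 ] rack y,x -0.0919 -0.0008
```

View pics/c9.png

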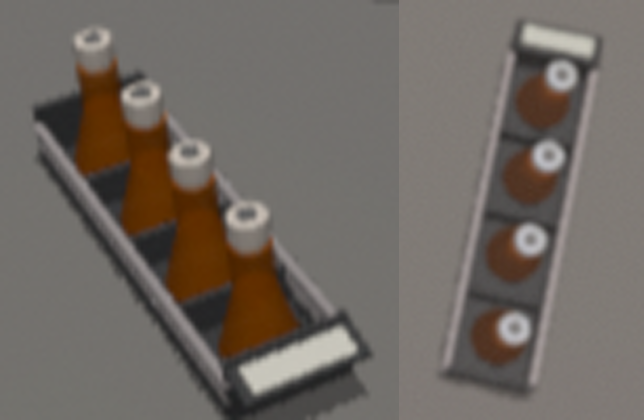

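View pics/c10.png

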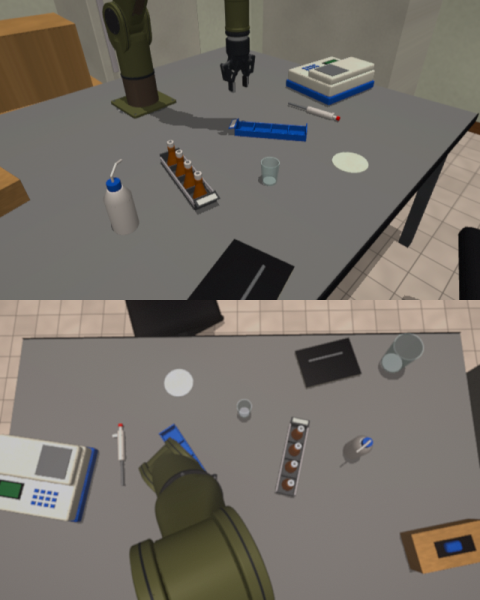

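```bash
python3 -c "
from workcell import r
o=r.get_obs();print(o['time'],abs(o['joint_velocities']).max());print(r.job_done())"
```

```text
28.3833 1.1324716869222147
the job is handed in; nothing more can be done
None
```

I moved all four flasks from the blue rack to the steel rack in order, and handed the job in at 28.4 s. `job_done()` reports no verdict, so the result below rests on my own checks.

- **Set-down:** I lowered each flask until the wrist felt the floor (about 4 to 11 N). TCP height at contact was 57 to 59 mm, within 1 mm of its height at grasp. I then released it.
- **Final pictures, both cameras:** all four flasks stand upright, one in each place. The beaker, wash bottle and pipette look unmoved by eye; I did not measure them. The gripper is clear of everything.
- **Position in the rack, top camera:** the stoppers read 91.9, 32.4, -28.3 and -91.9 mm along the rack (the places are at 93, 31, -31 and -93). Across, they are within 2.3 mm of the row.
- **A check that disagreed:** the two cameras put the steel rack's centre about 6 mm apart, mostly along the row. I used a point between them, leaning towards the scene camera. By either camera alone I estimate every flask is off by no more than about 7 mm, against the 12 mm limit.
- **Mishaps:** my first move call was refused because every row needs all its keys, and nothing moved. On the first transfer I typed too many rows and overshot by about 25 mm. I corrected that in the air before lowering the flask.

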